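# Seat a specimen cell on the light base and hold its sprung shutter half open

### The job

Set the steel specimen cell down flat inside the steel ring on the white light base while the shutter is still shut; keep it upright, do not drop it, and leave the other things on the bench alone. Then slide the light base's sprung shutter tab to half of its travel, level with the two long marks beside its slot, never opening it to three quarters or beyond, since that would bleach the specimen. Finish while still holding the tab there against its spring: do not let go.

Things in the scene. Friction and masses are not known exactly. Their poses are not given: they have to be found in the camera images.
- cell_mid (a point): Specimen cell: a short upright steel cup with a thick wall, 44 mm across, 28 mm high, open on top with a glass window as its floor, about 0.15 kg. It stands loose on the bench to the left of the light base. This point is its centre, 14 mm above its underside; z is the cell's axis (up).
- light_base: Light base: a flat white box fixed to the bench, 200 mm (its x) by 270 mm (its y), grey flat top 50 mm above the bench. Origin: centre of its underside. Its yaw varies. At its +y end the steel ring (point seat); in its -y half the shutter slot, along its y. Black marks beside the slot: short ones level with the tab's centre when shut and fully open, long ones (22 mm) half way.
- seat (a point): Where the cell goes: centre of the steel ring, at the level of the base's top (50 mm above the bench), at (0, +70 mm) in the light base's frame. Ring: inside 50 mm across, outside 62 mm across, 4 mm high, with a white disc inside. Axes as the light base's.
- tab_mid (a point): Shutter tab: an upright flat steel tab standing on the light base, 26 mm along the base's x, 12 mm along the base's y (the way it slides), its top 39 mm above the base's top. This point is its centre, 21 mm above the base's top, and moves with it; axes as the light base's. Shut, it is at (0, -30 mm) in the base's frame; fully open at (0, -80 mm).
- shutter_tab (a joint): Opening of the shutter in metres: 0 shut (as at the start), 0.050 fully open, 0.025 half; grows as the tab slides towards the light base's -y (away from the ring). A spring pulls it shut with about 3 N at the shut end, 8 N half way and 13 N fully open; let go, it snaps shut.
- petri_mid (a point): Bystander: low glass dish, 60 mm across, 15 mm high; this point is its centre. The cell, this dish and the jar stand in three spots left of the light base, 110 mm or more apart, in any order.
- jar: Bystander: closed white screw jar, 44 mm across, 65 mm high; origin under its centre.
- tube_rack: Bystander: white rack of capped tubes, 110 by 230 mm, 125 mm high, to the right of the light base; origin under its centre.
- beaker: Bystander: glass beaker, 70 mm across, 90 mm high, with forceps standing in it, behind the light base; origin under its centre.
- reagent: Bystander: amber bottle, 70 mm across, 150 mm high, behind the light base to the right; origin under its centre.
- tip_box: Bystander: grey box with a clear lid, 122 by 87 mm, 68 mm high, behind on the left; origin under its centre.
- marker: Bystander: white pen, 16 mm thick, about 120 mm long, lying near the left; origin under its centre.
There are look-alikes about, which are no part of the job. Of the things like the part that bears cell_mid, leave any that is brown or orange; of the rest the smaller one is meant.

How it is judged:
By the outcome, as a careful person would: the job done as asked, in the order asked, and still so for the second after the job is handed in, while the arm keeps its last pose, push and grip.
It also fails if it takes over 51 s, if anything falls off the work surface, if the arm or the gripper's body presses on something with over 40 N, if the wrist force passes 120 N, or if a joint passes its speed limit or range.

### The arm

A 6-joint arm with a two-finger parallel gripper is mounted at the origin on the work surface. World frame = base frame: x ahead of the robot, y to its left, z up, the work surface at z = 0. Lengths are in mm, angles in rad, forces in N, time in s.
With the tool pointing down it reaches from about 300 to 850 mm from the base axis. Payload 5.4 kg.
Tool frame: the origin (TCP) lies at the centre of the arm's flange, where the gripper is bolted on; the fingertips stand 173 mm ahead of it and the grasp point (between the pads) lies grip_depth ahead of it (grip_depth is the distance from the TCP to the grasp point, in mm); x points along the fingers, y is the direction in which the jaws open and shut, and the axes are right-handed (so a half turn about x gives the same grasp; the last joint's range is limited). The gripper opens to 85 mm and grips with 20 to 120 N. Pads are 22 mm wide; open, the fingers measure 114 mm over their backs; the gripper's body (76 mm by 85 mm) begins 54 mm behind the grasp point. The pads swing forward as they close: fully open they stand 13 mm farther back than shut.
Start: joints at [-1.406, 0.158, 1.597, -0, 1.386, -0.21], TCP at [210.476, -535.077, 404.699] pointing down, gripper open.
Joint ranges: [-2.91, 2.91], [-0.94, 2.29], [0.18, 2.7], [-1.29, 4.43], [0.17, 2.64], [-3, 3]. Speed limits (rad/s): [2.57, 2.57, 3.14, 3.14, 3.14, 3.14].

### API

Orientations are given as [roll, pitch, yaw] about the fixed x, y, z axes, in that order (R = Rz(yaw) Ry(pitch) Rx(roll)).
In Python, from plant import get_state, get_image, camera_params, hand_in, grip_depth gives the robot as it stands.
- The arm moves only by the tool drive_tool, never from a script. Its arguments are lists of equal length, an entry for each row: "slide": the shift along the tool's x, y, z in units of 30 mm (1.0 is 30 mm), a list of three; "turn": the turn about the tool's x in units of 5 degrees (1.0 is 5 degrees); "jaw": the opening in per cent of the stroke, from 0 (shut) to 100 (fully open). A call has 1 to 20 rows; each row is the pose to reach, as a shift and turn from the pose measured when the call began, along the tool's axes at that moment; what a row does not reach only later rows make up. A row lasts 1/12 s, in which the tool goes at most 41.7 mm and 7.16 degrees, less where a joint would pass 70% of its speed; a pose out of reach is approached as far as the arm can. A call with a gripper value outside its range is refused whole. The fingers move at their own pace and stop on an object; "squeeze" is the grip in N (left out, the last holds). Time passes only in rows, so rows that repeat a pose let the fingers close. It gives the time, the measured TCP pose, the force and the opening at its end, in the units of the state.
- get_state(): the state, without advancing time (a new reading comes with each control period).
- get_image(name): name is "side" or "top" or "wrist"; returns the picture (384x512x3 uint8, red, green, blue); there is no depth.
- camera_params(name): a dict with "intrinsics" (3x3 intrinsics, pixels), "k1" (the pictures are not rectified: a ray, as slopes to the right and down, at radius r is drawn at 1 + k1 r^2 times it, then the intrinsics apply), "extrinsics" (4x4, takes a point from world to camera coordinates). Camera axes: x right, y down, z forward; pixel columns grow to the right and rows downward; lengths in mm; the calibration is good to about 2 mm. A picture is of the moment at which its call begins: read the wrist's pose just before it. camera_params takes no time and is no camera call; for the wrist camera it gives the pose at the moment of the call.
- hand_in(): hands the job in, once; it reports no verdict.
The state is a dict: "clock": time; "joint_pos": joint angles; "qd": joint speeds; "tau": joint torques, N m; "position": TCP position; "ee_rot": TCP orientation; "wrist_force": force on the tool from outside, world axes, zero at the start; "wrist_torque": the same for the moment, N m; "gripper_width": opening from 0.0 (shut) to 1.0 (fully open).
Only numpy, scipy, OpenCV 4.12 (cv2) and the standard library are available. Lean on these libraries where they do the work, as an engineer would, in place of code of your own. Each camera call takes 0.05 s, during which the arm holds its last target. There are 200 camera calls.

## Working session

There is one attempt and no reset: what is moved stays moved. The work goes in short steps, Python scripts to look and compute and a tool call to move; the robot and the scene stay as the last step left them, time stands still between calls to the robot, and variables do not carry over. Pictures are saved under pics/ and viewed, about 8 in all and at most 12, crops included, and the job is handed in when it is done.

Besides the shell and the picture viewer there is one more tool, called after "Request:" as a command line: name --pt "numbers of a row" for each row, then --argument value for the rest. drive_tool: Moves the arm, as the interface text tells. Its arguments: {"type":"object","properties":{"slide":{"type":"array"},"turn":{"type":"array"},"jaw":{"type":"array"},"squeeze":{"type":"number"}},"required":["slide","turn","jaw"]}

```bash
ls; mkdir -p pics; python3 - <<'E'
from plant import *
import cv2, numpy as np
s=get_state(); print(s); print(grip_depth)
for n in ("top","side"):
    cv2.imwrite(f"pics/{n}0.png",get_image(n)[:,:,::-1]); 
for n in ("top","side","wrist"): print(n,camera_params(n))
E
```

```text
pics
{'clock': 0.0, 'joint_pos': array([-1.40608358e+00,  1.59036477e-01,  1.59826380e+00,  5.05346466e-05,
        1.38618391e+00, -2.10142513e-01]), 'qd': array([-0.00043904, -0.00084518,  0.00099164, -0.00022973,  0.00104152,
       -0.0005633 ]), 'tau': array([ 1.55143156e-03, -3.96005023e+01, -3.31427944e+01, -1.78677237e-04,
        8.43198417e-03,  6.53457789e-06]), 'position': array([ 210.44525889, -534.79890821,  403.7078379 ]), 'ee_rot': array([-1.80718569,  1.56890414,  1.7092529 ]), 'wrist_force': array([0.23707448, 0.17438439, 0.1730611 ]), 'wrist_torque': array([ 0.0051573 , -0.03662002,  0.00450191]), 'gripper_width': 0.995587152889568}
154.70000000000002
top {'intrinsics': array([[406.08650342,   0.        , 249.39740586],
       [  0.        , 406.08650342, 185.96338817],
       [  0.        ,   0.        ,   1.        ]]), 'k1': -0.04952560059948768, 'extrinsics': array([[-1.89801914e-03, -9.99939028e-01,  1.08783102e-02,
        -6.95439806e+01],
       [-9.89213578e-01,  2.84107770e-04, -1.46480089e-01,
         5.63106910e+02],
       [ 1.46468068e-01, -1.1038994
[... 555 characters left out ...]
17575e-01, -7.19238179e-01,
         9.00443337e+02],
       [ 0.00000000e+00,  0.00000000e+00,  0.00000000e+00,
         1.00000000e+00]])}
wrist {'intrinsics': array([[329.12110848,   0.        , 248.91061441],
       [  0.        , 329.12110848, 189.60269617],
       [  0.        ,   0.        ,   1.        ]]), 'k1': -0.08687836703458876, 'extrinsics': array([[ 3.64547457e-01, -9.31182350e-01, -2.14084106e-03,
        -5.73175517e+02],
       [-8.91331498e-01, -3.49609848e-01,  2.88619325e-01,
        -3.78396876e+01],
       [-2.69505680e-01, -1.03307242e-01, -9.57441540e-01,
         3.80268889e+02],
       [ 0.00000000e+00,  0.00000000e+00,  0.00000000e+00,
         1.00000000e+00]])}
```

View pics/top0.png

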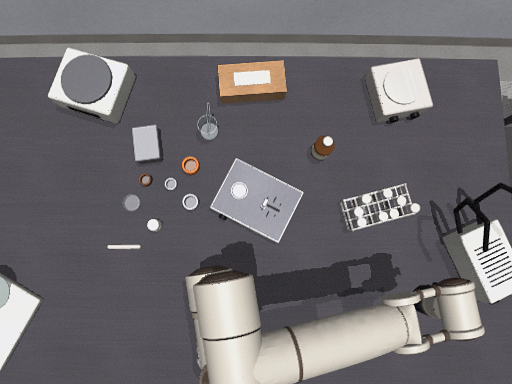

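View pics/side0.png

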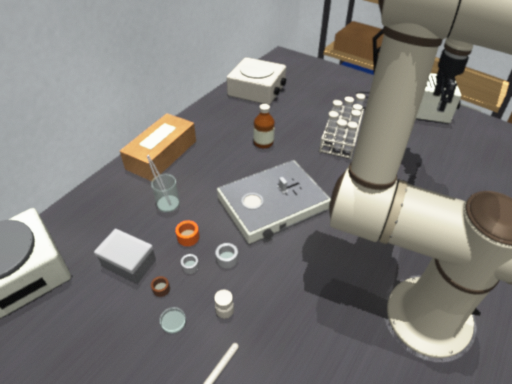

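The top view shows the base at (257,201), with its ring at (239,190) and its tab at about (270,207). The two steel cells are at (171,184) and (190,202), and the first looks smaller. The brown and orange ones are decoys. Next I'll measure them.

```bash
cat > h.py <<'E'
from plant import *
import cv2, numpy as np
def ray(n,uv,z,P=None):
    P=P or camera_params(n); K=P["intrinsics"]; k=P["k1"]; E=P["extrinsics"]; R=E[:3,:3]; t=E[:3,3]
    uv=np.atleast_2d(np.asarray(uv,float)); d=(uv-K[:2,2])/K[0,0]; s=d.copy()
    for _ in range(20): s=d/(1+k*(s**2).sum(1,keepdims=True))
    D=np.c_[s,np.ones(len(s))]@R; c=-R.T@t
    return c+D*((z-c[2])/D[:,2])[:,None]
def proj(n,X,P=None):
    P=P or camera_params(n); K=P["intrinsics"]; k=P["k1"]; E=P["extrinsics"]
    c=np.atleast_2d(X)@E[:3,:3].T+E[:3,3]; s=c[:,:2]/c[:,2:]; s=s*(1+k*(s**2).sum(1,keepdims=True))
    return s*K[0,0]+K[:2,2]
E
python3 - <<'E'
from h import *
top=cv2.imread("pics/top0.png")
side=cv2.imread("pics/side0.png")
a=cv2.resize(top[150:250,115:315],None,fx=4,fy=4,interpolation=cv2.INTER_CUBIC)
cv2.imwrite("pics/crop.png",a)
# grey blobs
g=cv2.cvtColor(top,cv2.COLOR_BGR2GRAY)
m=(g>95).astype(np.uint8)
cs,_=cv2.findContours(m,cv2.RETR_EXTERNAL,cv2.CHAIN_APPROX_NONE)
for c in cs:
    x,y,w,h=cv2.boundingRect(c)
    if 110<x<320 and 130<y<260 and cv2.contourArea(c)>20:
        (u,v),(W,H),ang=cv2.minAreaRect(c); z=50 if W>40 else 28
        print((u,v),(W,H),ang,ray("top",(u,v),z)[0].round(1))
        if W>40:
            b=cv2.boxPoints(cv2.minAreaRect(c)); print(b,ray("top",b,50).round(1))
E
```

```text
(153.5, 225.0) (12.0, 13.0) 90.0 [426.5 267.1  28. ]
(131.0, 202.0) (16.970561981201172, 16.970561981201172) 45.0 [507.7 349.7  28. ]
(189.5, 201.0) (16.0, 15.0) 90.0 [511.3 142.   28. ]
(170.0, 183.0) (12.0, 12.0) 90.0 [575.8 212.8  28. ]
(145.5, 179.5) (7.0, 7.0) 90.0 [588.5 300.9  28. ]
(256.1000061035156, 199.8000030517578) (77.8151626586914, 57.6905517578125) 26.56505012512207 [513.  -93.4  50. ]
[[208.40001 208.20001]
 [234.2     156.6    ]
 [303.8     191.4    ]
 [278.      243.     ]] [[ 483.7   72.7   50. ]
 [ 667.1  -16.4   50. ]
 [ 542.5 -261.    50. ]
 [ 363.2 -168.2   50. ]]
(190.0, 164.5) (17.0, 16.0) 90.0 [643.  142.8  28. ]
(317.79998779296875, 154.90000915527344) (15.652474403381348, 5.366562843322754) 26.56505012512207 [ 678.6 -318.    28. ]
```

View pics/crop.png

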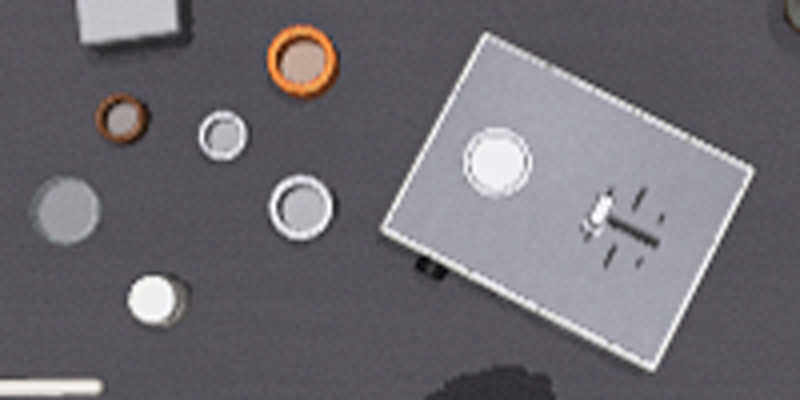

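The smaller steel cell is the crop object at (223,135), about (576,212) mm. The ring is at crop (498,162) and the tab at (600,213). I'll work out the tool axes and the moves next.

```bash
cat >> h.py <<'E'
from scipy.spatial.transform import Rotation as Ro
def tool():
    s=get_state(); return s, Ro.from_euler("xyz",s["ee_rot"]).as_matrix()
def move(target,jawdeg=None):
    """units for drive_tool to bring TCP to target; jawdeg: world angle of tool y (mod 180)"""
    s,R=tool(); d=R.T@(np.array(target)-s["position"])/30
    out=[d.round(3)]
    y=np.degrees(np.arctan2(R[1,1],R[0,1])); out.append(("toolY deg",round(y,2)))
    if jawdeg is not None:
        k=(jawdeg-y+90)%180-90   # world ccw; tool x down => turn = -k
        out.append(("turn units",round(-k/5,3)))
    return out
E
python3 - <<'E'
from h import *
s,R=tool(); print(R.round(3)); P=camera_params("wrist"); E=P["extrinsics"]; c=-E[:3,:3].T@E[:3,3]
print("cam in tool",R.T@(c-s["position"]),"camera z in tool",R.T@E[2,:3], "cam x in tool",R.T@E[0,:3])
print(move([520,-70,400],63.3)); print(ray("top",[115+498/4,150+162/4],52))
print(ray("side",[[189.5,258]],28), proj("side",[[576,213,28],[511,142,28],[544,-31,54]]))
E
```

```text
[[-0.     0.366 -0.931]
 [ 0.002 -0.931 -0.366]
 [-1.    -0.002 -0.   ]]
cam in tool [ 30.07049573  -0.60103093 -72.51339325] camera z in tool [ 9.57329978e-01 -9.54083667e-04  2.88995505e-01] cam x in tool [4.94054751e-04 9.99998492e-01 1.66476224e-03]
[array([  0.151, -10.641, -15.274]), ('toolY deg', np.float64(-68.52)), ('turn units', np.float64(9.635))]
[[545.50067318 -35.40748551  52.        ]]
[[574.58042469 205.14903577  28.        ]] [[187.0776916  259.83739011]
 [224.29533697 252.85085881]
 [251.41145215 200.31988163]]
```

Request:
drive_tool --pt "0 -1.2 -0.4" --pt "0.2 -2.4 -1.2" --pt "0.4 -3.4 -2.2" --pt "0.6 -4.2 -3.3" --pt "0.8 -5 -4.4" --pt "1 -5.7 -5.5" --pt "1.2 -6.4 -6.6" --pt "1.4 -7 -7.8" --pt "1.6 -7.6 -9" --pt "1.8 -8.2 -10.1" --pt "2 -8.8 -11.2" --pt "2 -9.4 -12.3" --pt "2 -10 -13.5" --pt "2 -10.4 -14.6" --pt "2 -10.6 -15.3" --pt "2 -10.6 -15.3" --pt "2 -10.6 -15.3" --turn '[1,2,3,4,5,6,7,8,9,9.6,9.6,9.6,9.6,9.6,9.6,9.6,9.6]' --jaw '[100,100,100,100,100,100,100,100,100,100,100,100,100,100,100,100,100]'

```text
clock: 1.52
position: [521.4, -70.0, 343.9]
ee_rot: [-0.383, 1.568, 2.298]
wrist_force: [-0.5, -0.2, 0.0]
gripper_width: 0.999
```

```bash
python3 - <<'E'
from h import *
print(get_state()["joint_pos"].round(3))
np.save("P1.npy",camera_params("wrist"),allow_pickle=True)
cv2.imwrite("pics/w1.png",get_image("wrist")[:,:,::-1]); print(move([576,213,343],63.3))
E
```

```text
[-3.640e-01  8.800e-02  1.798e+00  1.000e-03  1.258e+00  1.667e+00]
[array([ 0.045, -9.283,  2.571]), ('toolY deg', np.float64(-116.48)), ('turn units', np.float64(0.044))]
```

View pics/w1.png

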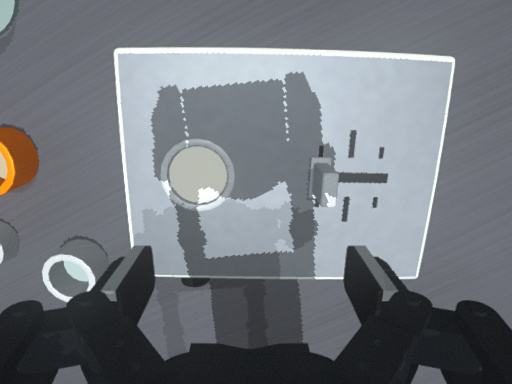

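The wrist view shows the base corners at (116,50), (453,59), (418,277) and (131,276), the ring at (198,174), the tab's base at about (322,180), and the long marks at (352,144) and (346,209).

```bash
python3 - <<'E'
from h import *
P=np.load("P1.npy",allow_pickle=True).item()
im=cv2.imread("pics/w1.png"); g=cv2.cvtColor(im,cv2.COLOR_BGR2GRAY)
c=ray("wrist",[[116,50],[453,59],[418,277],[131,276]],50,P)[:,:2]; print(c.round(1),c.mean(0), [np.linalg.norm(c[i]-c[i-1]).round(1) for i in range(4)])
yv=c[0]+c[3]-c[1]-c[2]; xv=c[0]+c[1]-c[2]-c[3]
print("yaw y",np.degrees(np.arctan2(yv[1],yv[0]))," x",np.degrees(np.arctan2(xv[1],xv[0])))
yd=yv/np.linalg.norm(yv)
# white disc: yellowish
hsv=cv2.cvtColor(im,cv2.COLOR_BGR2HSV)
b=im.astype(int); m=((b[...,2]-b[...,0])>5).astype(np.uint8); m[:,:140]=0;m[:,250:]=0;m[:100]=0;m[230:]=0
cs,_=cv2.findContours(m,cv2.RETR_EXTERNAL,cv2.CHAIN_APPROX_NONE); k=max(cs,key=cv2.contourArea)
e=cv2.fitEllipse(k); print("disc",e, ray("wrist",e[0],50,P))
print("marks",ray("wrist",[[352,144],[346,209],[381,153],[375,202]],50,P).round(1))
dark=(g<70).astype(np.uint8)
n,l,st,ce=cv2.connectedComponentsWithStats(dark)
M=[]
for i in range(1,n):
    if 20<st[i,4]<1500 and 300<ce[i,0]<400 and 120<ce[i,1]<230:
        w=ray("wrist",ce[i],50,P)[0,:2]; print(ce[i].round(1),st[i],w.round(1), "along y from centre",((w-c.mean(0))@yd).round(1))
s=ray("wrist",e[0],50,P)[0,:2]
print("seat from box",c.mean(0)+70*yd, "disc y",(s-c.mean(0))@yd)
for n_,y in (("tab shut",-30),("half",-55)): print(n_,c.mean(0)+y*yd, s+(y-70)*yd)
E
```

```text
[[ 659.2  -25.2]
 [ 538.7 -257.2]
 [ 366.2 -170.6]
 [ 488.    69.1]] [513.04845884 -95.99857249] [np.float64(195.4), np.float64(261.4), np.float64(193.1), np.float64(268.9)]
yaw y 62.80055993236315  x -27.753902870073702
disc ((202.1941375732422, 168.15530395507812), (5.555849075317383, 10.012609481811523), 155.54576110839844) [[547.94535615 -40.17423365  50.        ]]
marks [[ 511.6 -158.5   50. ]
 [ 461.5 -133.3   50. ]
 [ 494.  -177.6   50. ]
 [ 456.1 -158.3   50. ]]
[320.6 151.1] [319 146   4  11  36] [ 517.6 -133.1] along y from centre -31.0
seat from box [545.04470529 -33.73911366] disc y 65.60232645684928
tab shut [ 499.33578179 -122.68119769] [ 502.23643265 -129.11631768]
half [ 487.90855091 -144.9167187 ] [ 490.80920177 -151.35183869]
```

Request:
drive_tool --pt "0 -1.3 0.3" --pt "0 -2.6 0.7" --pt "0 -3.9 1.1" --pt "0 -5.2 1.4" --pt "0 -6.5 1.8" --pt "0 -7.8 2.2" --pt "0.3 -9.2 2.5" --pt "0.5 -9.2 2.5" --pt "0.5 -9.2 2.5" --pt "0.5 -9.2 2.5" --pt "0.5 -9.2 2.5" --turn '[0,0,0,0,0,0,0,0,0,0,0]' --jaw '[80,80,80,80,80,80,80,80,80,80,80]'

```text
clock: 2.48
position: [576.8, 208.0, 329.6]
ee_rot: [-0.092, 1.568, 2.586]
wrist_force: [-0.1, 0.1, -0.0]
gripper_width: 0.797
```

```bash
python3 - <<'E'
from h import *
P=np.load("P1.npy",allow_pickle=True).item()
print("seat by ring px", ray("wrist",[198,174],53,P))
im=cv2.imread("pics/w1.png"); g=cv2.cvtColor(im,cv2.COLOR_BGR2GRAY)
b=im[130:220,150:245].astype(int); print(im[174,150:246:4].tolist())
P=camera_params("wrist"); np.save("P2.npy",P,allow_pickle=True)
print(proj("wrist",[[576,213,28],[588,301,20],[511,142,28]],P))
cv2.imwrite("pics/w2.png",get_image("wrist")[:,:,::-1])
E
```

```text
seat by ring px [[545.61816778 -35.43783451  53.        ]]
[[205, 195, 185], [200, 191, 178], [127, 122, 117], [172, 166, 158], [159, 155, 146], [181, 186, 183], [181, 186, 183], [181, 187, 184], [180, 188, 184], [179, 188, 183], [180, 188, 183], [180, 188, 184], [181, 189, 184], [180, 189, 184], [180, 189, 186], [181, 189, 186], [179, 188, 185], [180, 188, 185], [178, 189, 185], [166, 173, 167], [166, 163, 153], [148, 145, 138], [131, 124, 118], [128, 123, 116]]
[[243.92667313 181.38419904]
 [152.06335951 209.58051776]
 [348.65570205 209.92129312]]
```

View pics/w2.png

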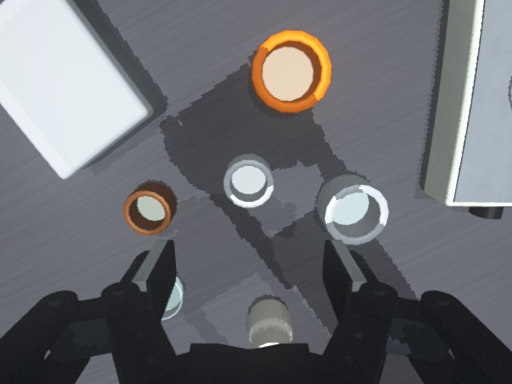

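The target cell's rim spans about x 224–273 with its bottom edge at y 208. Its centre is at about (249,184).

```bash
python3 - <<'E'
from h import *
P=np.load("P2.npy",allow_pickle=True).item()
im=cv2.imread("pics/w2.png"); g=cv2.cvtColor(im,cv2.COLOR_BGR2GRAY)
# glass window (floor, slightly above bench): bright disc
r=g.copy(); m=np.zeros_like(g); m[150:212,220:278]=(g[150:212,220:278]>95)
cs,_=cv2.findContours(m,cv2.RETR_EXTERNAL,cv2.CHAIN_APPROX_NONE); k=max(cs,key=cv2.contourArea)
print(cv2.boundingRect(k),cv2.minEnclosingCircle(k))
x,y,w,h=cv2.boundingRect(k)
for uv in ([x+w/2,y+h/2],): print(ray("wrist",uv,14,P))
c=ray("wrist",[249,184],28,P)[0]; print(c)
t=np.radians(np.arange(0,360,30)); 
for Z in (0,28):
    p=proj("wrist",np.c_[c[0]+22*np.cos(t),c[1]+22*np.sin(t),0*t+Z],P); print(Z,p.min(0),p.max(0))
print(move([c[0],c[1],181],63.0))
print(ray("top",[115+223/4,150+135/4],28))
# ring outer, from w1
P=np.load("P1.npy",allow_pickle=True).item()
for c in ([545.3,-34.5],):
  for rad,Z in ((31,54),(31,50),(25,50)):
    p=proj("wrist",np.c_[c[0]+rad*np.cos(t),c[1]+rad*np.sin(t),0*t+Z],P); print(rad,Z,p.min(0),p.max(0))
g=cv2.imread("pics/w1.png",0); print(g[174,155:172],g[174,222:245],g[132:152,198],g[196:218,198])
E
```

```text
(223, 154, 55, 58) ((256.2157897949219, 184.21578979492188), 33.90256881713867)
[[568.62227317 210.33785208  14.        ]]
[571.97081388 210.16848112  28.        ]
0 [225.5879329  152.69176727] [272.35006155 198.00228593]
28 [223.3656639 158.8204664] [274.56837478 208.08005793]
[array([4.962, 0.012, 0.17 ]), ('toolY deg', np.float64(-116.62)), ('turn units', np.float64(0.076))]
[[573.13796879 210.06301311  28.        ]]
31 54 [159.30355619 137.20033648] [234.92457187 210.69972448]
31 50 [160.55849767 136.51009981] [235.1255261  209.05202147]
25 50 [167.72592176 143.93197411] [227.88501028 202.43478607]
[134 118 119 121 122 142 162 164 164 165 164 152 115 116 158 184 186] [186 187 187 185 170 133 139 157 160 160 164 161 143 125 123 122 123 123
 122 120 121 119 122] [122 123 121 120 119 120 132 163 178 175 170 159 149 129 159 182 185 186
 185 185] [243 206 184 199 240 210 227 196 145 189 219 247 242 229 221 175 145 136
 108 104 102 137]
```

Request:
drive_tool --pt "1 0 0.17" --pt "2 0 0.17" --pt "3 0 0.17" --pt "4 0 0.17" --pt "4.6 0 0.17" --pt "4.95 0 0.17" --pt "4.95 0 0.17" --pt "4.95 0 0.17" --pt "4.95 0 0.17" --turn '[0,0,0,0,0,0,0,0,0]' --jaw '[80,80,80,80,80,80,80,80,80]'

```text
clock: 3.28
position: [573.3, 210.2, 183.5]
ee_rot: [-1.932, 1.568, 0.744]
wrist_force: [-0.3, 0.6, 0.2]
gripper_width: 0.803
```

```bash
python3 - <<'E'
from h import *
print(move([572,210.2,180.5]), grip_depth)
cv2.imwrite("pics/w3.png",get_image("wrist")[:,:,::-1])
E
```

```text
[array([0.1  , 0.02 , 0.039]), ('toolY deg', np.float64(-116.66))] 154.70000000000002
```

View pics/w3.png

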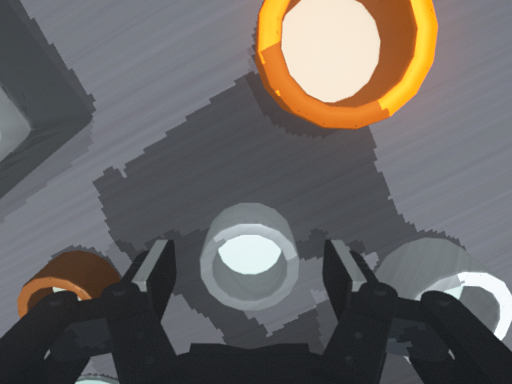

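The cell's rim is at about (249,265), midway between the two pads, so I'll grip it.

Request:
drive_tool --pt "0.12 0 0.04" --pt "0.12 0 0.04" --pt "0.12 0 0.04" --pt "0.12 0 0.04" --pt "0.12 0 0.04" --pt "0.12 0 0.04" --pt "0.12 0 0.04" --pt "0.12 0 0.04" --pt "0.12 0 0.04" --pt "0.12 0 0.04" --pt "0.12 0 0.04" --pt "0.12 0 0.04" --turn '[0,0,0,0,0,0,0,0,0,0,0,0]' --jaw '[80,80,40,40,40,40,40,40,40,40,40,40]' --squeeze 40

```text
clock: 4.33
position: [572.5, 211.0, 180.8]
ee_rot: [-2.087, 1.567, 0.59]
wrist_force: [-1.1, -0.4, 6.0]
gripper_width: 0.502
```

Request:
drive_tool --pt "-0.5 0 0" --pt "-1.2 0 0" --pt "-2.2 0 0" --pt "-3.2 0 0" --pt "-3.7 0 0" --pt "-3.7 0 0" --pt "-3.7 0 0" --turn '[0,0,0,0,0,0,0]' --jaw '[40,40,40,40,40,40,40]'

```text
clock: 4.92
position: [572.2, 210.8, 291.6]
ee_rot: [-2.145, 1.566, 0.532]
wrist_force: [0.1, -0.2, -1.8]
gripper_width: 0.502
```

```bash
python3 - <<'E'
from h import *
s=get_state(); print(s["gripper_width"],s["wrist_force"]); print(move([544.6,-34.2,290],62.9))
E
```

```text
0.5018677310108329 [ 0.10199749 -0.17849188 -1.79366725]
[array([ 0.032,  7.711, -2.84 ]), ('toolY deg', np.float64(-116.64)), ('turn units', np.float64(0.093))]
```

Held: the weight reads -1.8 N. Next I'll carry it over to the seat.

Request:
drive_tool --pt "0 0.5 -0.2" --pt "0 1.4 -0.5" --pt "0 2.4 -0.9" --pt "0 3.5 -1.3" --pt "0 4.6 -1.7" --pt "0 5.7 -2.1" --pt "0 6.6 -2.4" --pt "0 7.3 -2.7" --pt "0 7.6 -2.8" --pt "0 7.71 -2.84" --pt "0 7.71 -2.84" --pt "0 7.71 -2.84" --turn '[0,0,0,0,0,0,0,0,0.1,0.1,0.1,0.1]' --jaw '[40,40,40,40,40,40,40,40,40,40,40,40]'

```text
clock: 5.92
position: [544.3, -33.2, 290.0]
ee_rot: [-1.677, 1.567, 0.991]
wrist_force: [-0.7, 0.8, -1.4]
gripper_width: 0.504
```

```bash
python3 - <<'E'
from h import *
print(move([544.6,-34.2,240],62.9)); P=camera_params("wrist"); np.save("P4.npy",P,allow_pickle=True)
cv2.imwrite("pics/w4.png",get_image("wrist")[:,:,::-1])
s,R=tool(); p=s["position"]; t=np.radians(np.arange(0,360,30))
for c,rad,Z in (((544.6,-34.2),31,54),((544.6,-34.2),31,50),(p[:2],22,p[2]-180.8+28),(p[:2],22,p[2]-180.8)):
    q=proj("wrist",np.c_[c[0]+rad*np.cos(t),c[1]+rad*np.sin(t),0*t+Z],P); print(rad,Z,q.min(0),q.max(0))
E
```

```text
[array([ 1.665,  0.033, -0.022]), ('toolY deg', np.float64(-117.1)), ('turn units', np.float64(0.0))]
31 54 [204.42307278 157.49728299] [297.77632981 245.88272746]
31 50 [205.21192998 156.2927384 ] [296.96204349 243.31727559]
22 137.45872424148996 [197.18071359 221.87949056] [301.07633016 313.30658759]
22 109.45872424148996 [205.65702642 199.6784818 ] [293.00083949 279.1677328 ]
```

View pics/w4.png

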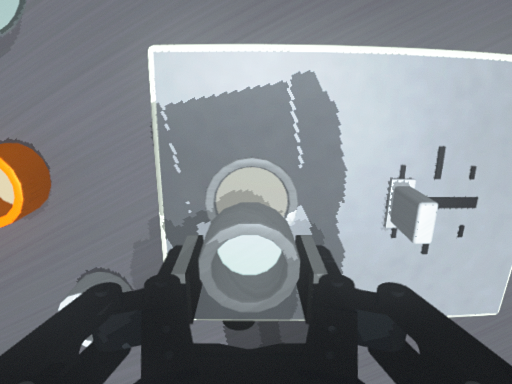

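The ring spans x 206–297 with its top at y 158, and the cell's rim spans x 200–299. Both match the prediction to within about 1 mm, so I'll lower it.

Request:
drive_tool --pt "0.5 0.03 -0.02" --pt "1 0.03 -0.02" --pt "1.4 0.03 -0.02" --pt "1.65 0.03 -0.02" --pt "1.75 0.03 -0.02" --pt "1.8 0.03 -0.02" --pt "1.85 0.03 -0.02" --pt "1.88 0.03 -0.02" --pt "1.88 0.03 -0.02" --pt "1.88 0.03 -0.02" --turn '[0,0,0,0,0,0,0,0,0,0]' --jaw '[40,40,40,40,40,40,40,40,40,40]'

```text
clock: 6.8
position: [545.0, -34.0, 234.4]
ee_rot: [-2.016, 1.566, 0.653]
wrist_force: [0.5, 0.3, -1.2]
gripper_width: 0.503
```

```bash
python3 - <<'E'
from h import *
print(move([544.6,-34.2,230.8],62.9),get_state()["wrist_force"])
P=camera_params("wrist"); cv2.imwrite("pics/w5.png",get_image("wrist")[:,:,::-1])
s,R=tool(); p=s["position"]; t=np.radians(np.arange(0,360,30))
for c,rad,Z in (((544.6,-34.2),31,54),((544.6,-34.2),31,50),(p[:2],22,p[2]-180.8+28),(p[:2],22,p[2]-180.8)):
    q=proj("wrist",np.c_[c[0]+rad*np.cos(t),c[1]+rad*np.sin(t),0*t+Z],P); print(rad,Z,q.min(0),q.max(0))
E
```

```text
[array([0.119, 0.013, 0.008]), ('toolY deg', np.float64(-117.07)), ('turn units', np.float64(0.006))] [ 0.48077344  0.30227936 -1.17966746]
31 54 [189.19582844 182.80088606] [312.0398206  294.78104156]
31 50 [190.56239572 180.60029408] [310.66941261 290.48072483]
22 81.54110981831087 [198.0882155  222.13309442] [301.67996305 313.35784983]
22 53.54110981831087 [206.41509962 200.03307523] [293.53721298 279.35498995]
```

View pics/w5.png

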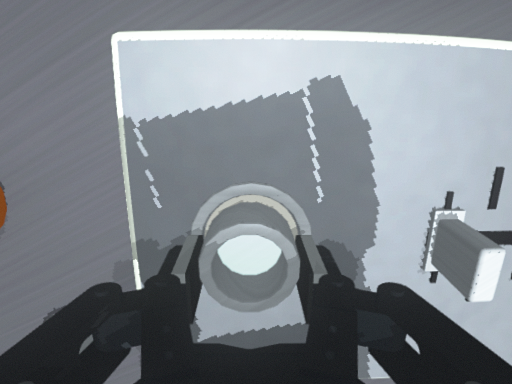

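The cell sits centrally inside the ring: ring x 191–310, cell x 199–300. I'll lower the last 3.6 mm.

Request:
drive_tool --pt "0.04 0.01 0.01" --pt "0.08 0.01 0.01" --pt "0.12 0.01 0.01" --pt "0.13 0.01 0.01" --pt "0.13 0.01 0.01" --pt "0.13 0.01 0.01" --pt "0.13 0.01 0.01" --turn '[0,0,0,0,0,0,0]' --jaw '[40,40,40,40,40,40,40]'

```text
clock: 7.43
position: [544.6, -34.1, 230.8]
ee_rot: [-2.035, 1.566, 0.634]
wrist_force: [-2.7, -0.1, 3.4]
gripper_width: 0.503
```

Request:
drive_tool --pt "0.01 0 0" --pt "0.01 0 0" --pt "0.01 0 0" --pt "0.01 0 0" --pt "0.01 0 0" --pt "0.01 0 0" --pt "0.01 0 0" --pt "0.01 0 0" --turn '[0,0,0,0,0,0,0,0]' --jaw '[50,52,54,58,64,70,75,75]'

```text
clock: 8.1
position: [544.7, -34.1, 230.4]
ee_rot: [-2.043, 1.566, 0.626]
wrist_force: [0.2, -0.0, 0.4]
gripper_width: 0.75
```

```bash
python3 - <<'E'
from h import *
P=camera_params("wrist"); s,R=tool(); print(s["position"],s["wrist_force"],s["gripper_width"])
cv2.imwrite("pics/w6.png",get_image("wrist")[:,:,::-1]); t=np.radians(np.arange(0,360,30)); c=(544.6,-34.2)
for rad,Z in ((31,54),(25,54),(22,78),(22,50)):
    q=proj("wrist",np.c_[c[0]+rad*np.cos(t),c[1]+rad*np.sin(t),0*t+Z],P); print(rad,Z,q.min(0),q.max(0))
E
```

```text
[544.65663143 -34.14659229 230.43000601] [ 0.24574106 -0.00078959  0.39491894] 0.7496768057331022
31 54 [187.14687429 184.67462435] [312.87022782 298.89948696]
25 54 [199.30971644 196.99667361] [300.81387166 289.07585763]
22 78 [198.08768065 222.5674577 ] [301.96380525 313.98944166]
22 50 [206.42953766 200.348193  ] [293.75402638 279.82502349]
```

View pics/w6.png

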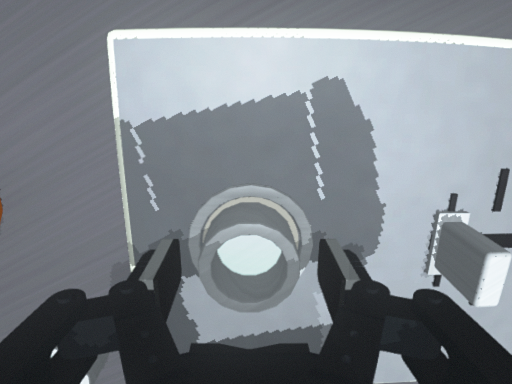

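The cell is seated concentrically in the ring (ring x 190–311, cell x 199–300) and the shutter is still shut. I'll lift off and move over the tab.

Request:
drive_tool --pt "-0.3 0 0" --pt "-0.8 0 0" --pt "-1.5 0 0" --pt "-2 0.1 0" --pt "-2 0.8 0" --pt "-2 1.8 0" --pt "-2 2.8 0" --pt "-2 3.33 0" --pt "-2 3.33 0" --pt "-2 3.33 0" --pt "-2 3.33 0" --turn '[0,0,0,0,0,0,0,0,0,0,0]' --jaw '[75,75,75,75,75,75,65,65,65,65,65]'

```text
clock: 9.07
position: [499.3, -122.8, 290.5]
ee_rot: [-2.093, 1.565, 0.576]
wrist_force: [0.1, 0.3, -0.5]
gripper_width: 0.65
```

```bash
python3 - <<'E'
from h import *
print(move([499.0,-123.2,236],62.9))
P=camera_params("wrist"); cv2.imwrite("pics/w7.png",get_image("wrist")[:,:,::-1])
c=np.array([499.0,-123.2]); yd=np.array([.4555,.8902]); xd=np.array([.8902,-.4555])
for Z in (50,89): print(Z,proj("wrist",[[*(c+a*xd+b*yd),Z] for a,b in ((-13,-6),(-13,6),(13,6),(13,-6))],P).round())
print("marks",proj("wrist",[[*(c-25*yd+a*xd),50] for a in (-28,28)],P).round())
E
```

```text
[array([1.815, 0.025, 0.006]), ('toolY deg', np.float64(-117.06)), ('turn units', np.float64(0.008))]
50 [[260. 221.]
 [242. 221.]
 [242. 185.]
 [260. 185.]]
89 [[261. 247.]
 [241. 247.]
 [240. 204.]
 [262. 204.]]
marks [[287. 241.]
 [289. 163.]]
```

View pics/w7.png

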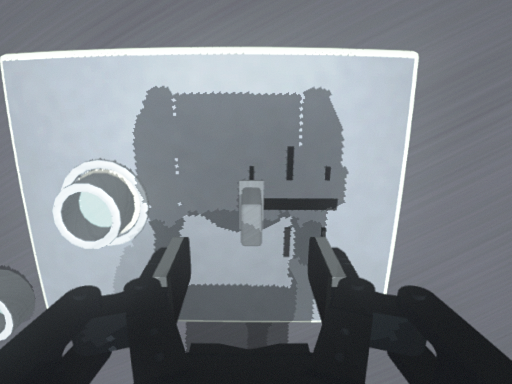

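The tab is at x 241–262, y 181–246, and the long marks are at (290,163) and (286,241). Everything is within 1 px of prediction, so I'll descend and grip.

Request:
drive_tool --pt "0.6 0.02 0" --pt "1.2 0.02 0" --pt "1.6 0.02 0" --pt "1.85 0.02 0" --pt "1.88 0.02 0" --pt "1.88 0.02 0" --pt "1.88 0.02 0" --turn '[0,0,0,0,0,0,0]' --jaw '[65,65,65,65,65,65,65]'

```text
clock: 9.7
position: [499.8, -122.9, 234.7]
ee_rot: [-2.263, 1.565, 0.408]
wrist_force: [-0.5, -0.2, 0.3]
gripper_width: 0.645
```

Request:
drive_tool --pt "0 0 0" --pt "0 0 0" --pt "0 0 0" --pt "0 0 0" --pt "0 0 0" --pt "0 0 0" --pt "0 0 0" --pt "0 0 0" --pt "0 0 0" --pt "0 0 0" --pt "0 0 0" --pt "0 0 0" --turn '[0,0,0,0,0,0,0,0,0,0,0,0]' --jaw '[40,25,20,15,10,5,5,5,5,5,5,5]' --squeeze 50

```text
clock: 10.7
position: [499.8, -123.7, 235.4]
ee_rot: [-2.586, 1.565, 0.085]
wrist_force: [-3.4, -3.7, 4.8]
gripper_width: 0.132
```

```bash
python3 - <<'E'
from h import *
s,R=tool(); print(s["wrist_force"],s["gripper_width"],(s["position"][:2]-[499,-123.2])@[.4555,.8902]); print(move([487.6,-145.5,s["position"][2]],62.9))
E
```

```text
[-3.35706328 -3.7244192   4.8318733 ] 0.13198249861513 -0.07051375800138582
[array([-0.002,  0.832,  0.033]), ('toolY deg', np.float64(-117.01)), ('turn units', np.float64(0.019))]
```

The tab is gripped at its shut stop. I'll slide it 25 mm along tool +y.

Request:
drive_tool --pt "0 0.1 0" --pt "0 0.25 0" --pt "0 0.4 0" --pt "0 0.55 0" --pt "0 0.68 0" --pt "0 0.78 0" --pt "0 0.83 0" --pt "0 0.83 0" --pt "0 0.83 0" --pt "0 0.83 0" --pt "0 0.83 0" --turn '[0,0,0,0,0,0,0,0,0,0,0]' --jaw '[5,5,5,5,5,5,5,5,5,5,5]'

```text
clock: 11.62
position: [488.7, -145.2, 235.4]
ee_rot: [-2.246, 1.564, 0.424]
wrist_force: [3.4, 7.5, 1.4]
gripper_width: 0.131
```

```bash
python3 - <<'E'
from h import *
s,R=tool(); yd=np.array([.4555,.8902]); print(s["wrist_force"],s["wrist_force"][:2]@yd,s["gripper_width"],(s["position"][:2]-[499.8,-123.7])@yd,(s["position"][:2]-[499.8,-123.7])@[.8902,-.4555])
w=get_image("wrist")[:,:,::-1]; cv2.imwrite("pics/w8.png",w); P=camera_params("wrist")
c=np.array([499.0,-123.2])-25*yd; xd=np.array([.8902,-.4555])
print("marks",proj("wrist",[[*(c+a*xd),50] for a in (-39,-17,17,39)],P).round())
for Z in (50,89): print(Z,proj("wrist",[[*(c+a*xd+b*yd),Z] for a,b in ((-13,-6),(-13,6),(13,6),(13,-6))],P).round())
E
```

```text
[3.36095684 7.53085928 1.40399504] 8.23488677096579 0.13091901541963868 -24.199185540201576 -0.08085956182421938
marks [[252. 304.]
 [252. 269.]
 [252. 209.]
 [252. 166.]]
50 [[263. 262.]
 [241. 262.]
 [240. 216.]
 [264. 216.]]
89 [[266. 308.]
 [238. 308.]
 [237. 252.]
 [268. 252.]]
```

View pics/w8.png

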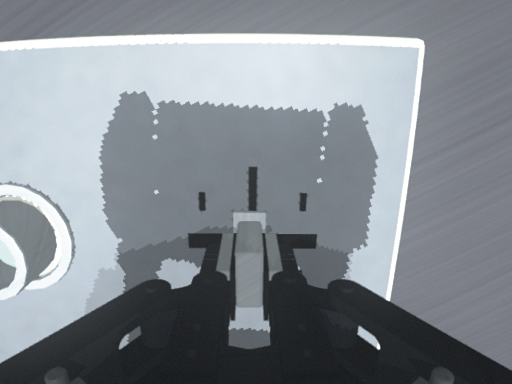

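The tab's foot spans x 233–266, centred at 249.5, and the long mark is at 252.5. The opening is about 1 mm short of half, and the spring force of 8.2 N agrees. I'll nudge it.

Request:
drive_tool --pt "0 0.02 0" --pt "0 0.04 0" --pt "0 0.04 0" --pt "0 0.04 0" --pt "0 0.04 0" --pt "0 0.04 0" --turn '[0,0,0,0,0,0]' --jaw '[5,5,5,5,5,5]'

```text
clock: 12.17
position: [488.4, -145.6, 235.4]
ee_rot: [-2.093, 1.561, 0.576]
wrist_force: [3.2, 6.5, 0.2]
gripper_width: 0.132
```

```bash
python3 - <<'E'
from h import *
s,R=tool(); yd=np.array([.4555,.8902]); print(s["clock"],s["wrist_force"][:2]@yd,s["gripper_width"],(s["position"][:2]-[499.8,-123.7])@yd)
w=get_image("wrist")[:,:,::-1]; g=cv2.cvtColor(np.ascontiguousarray(w),cv2.COLOR_BGR2GRAY)
print(g[190,190:320].tolist()); print(g[216,220:280].tolist())
E
```

```text
12.1667 7.191963037302646 0.13225900526167897 -24.676048415182883
[125, 128, 127, 128, 128, 126, 125, 126, 128, 126, 127, 125, 126, 127, 125, 125, 125, 125, 123, 126, 124, 124, 124, 127, 126, 127, 126, 127, 126, 128, 127, 130, 129, 128, 127, 128, 127, 129, 129, 129, 128, 127, 129, 128, 127, 129, 128, 130, 128, 128, 129, 127, 129, 128, 128, 127, 115, 104, 84, 56, 50, 49, 51, 52, 49, 52, 75, 112, 127, 128, 128, 127, 126, 126, 126, 127, 127, 126, 127, 126, 126, 126, 127, 127, 128, 130, 129, 128, 129, 129, 127, 130, 127, 129, 127, 129, 128, 128, 127, 128, 127, 128, 129, 129, 126, 129, 129, 130, 126, 127, 128, 130, 128, 129, 128, 127, 126, 126, 126, 126, 124, 127, 126, 126, 125, 126, 126, 126, 124, 126]
[125, 124, 123, 123, 122, 125, 124, 124, 123, 122, 124, 125, 125, 160, 180, 177, 175, 175, 178, 181, 180, 179, 178, 176, 175, 175, 178, 180, 182, 181, 179, 177, 178, 177, 176, 177, 180, 180, 176, 176, 175, 173, 174, 174, 175, 160, 136, 126, 126, 124, 123, 125, 126, 124, 125, 124, 124, 127, 125, 123]
```

Request:
drive_tool --pt "0 0.02 0" --pt "0 0.04 0" --pt "0 0.04 0" --pt "0 0.04 0" --pt "0 0.04 0" --pt "0 0.04 0" --turn '[0,0,0,0,0,0]' --jaw '[5,5,5,5,5,5]'

```text
clock: 12.72
position: [488.2, -146.0, 235.4]
ee_rot: [-2.014, 1.559, 0.654]
wrist_force: [4.5, 7.3, -0.4]
gripper_width: 0.129
```

```bash
python3 - <<'E'
from h import *
s,R=tool(); yd=np.array([.4555,.8902]); print(s["clock"],s["wrist_force"][:2]@yd,s["gripper_width"],(s["position"][:2]-[499.8,-123.7])@yd)
w=get_image("wrist"); cv2.imwrite("pics/w9.png",w[:,:,::-1]); g=cv2.cvtColor(w,cv2.COLOR_RGB2GRAY).astype(float)
for r in (172,182,192,202):
    d=np.clip(110-g[r,240:270],0,None); print(r,240+(d*np.arange(30)).sum()/d.sum())
for r in (214,218,222): x=np.where(g[r,220:285]>150)[0]; print(r,220+x.min(),220+x.max())
t=get_image("top"); sd=get_image("side"); a=cv2.resize(sd[150:260,190:350],None,fx=4,fy=4,interpolation=cv2.INTER_CUBIC)
cv2.imwrite("pics/fin.png",a[:,:,::-1])
E
```

```text
12.7167 8.54174931674664 0.12920902898237588 -25.138705581217035
172 252.1244635193133
182 252.09207708779442
192 252.2586956521739
202 252.31130063965884
214 233 265
218 233 265
222 233 265
```

View pics/w9.png

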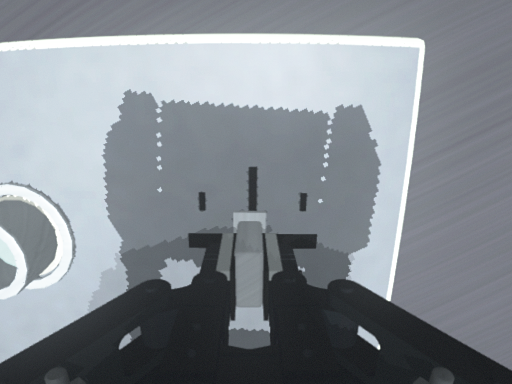

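```bash
python3 - <<'E'
from h import *
s,R=tool(); yd=np.array([.4555,.8902]); print(R[:,0]); 
tip=(s["position"]+167*R[:,0]); print("tip",tip,"along",(tip[:2]-[499.0,-123.2])@yd)
# at grip time, from logged pose
R0=Ro.from_euler("xyz",[-2.586,1.565,0.085]).as_matrix(); t0=np.array([499.8,-123.7,235.4])+167*R0[:,0]; print("tip0",t0,(tip-t0)[:2]@yd)
for e,p in (([-2.246,1.564,.424],[488.7,-145.2,235.4]),([-2.093,1.561,.576],[488.4,-145.6,235.4])):
    print((np.array(p)+167*Ro.from_euler("xyz",e).as_matrix()[:,0]-t0)[:2]@yd)
E
```

```text
[ 0.00971762  0.00731341 -0.99992604]
tip [ 489.8063586  -144.77095561   68.47277542] along -23.390168340020686
tip0 [ 500.76448643 -123.61782064   68.40280538] -23.8219479713145
-23.820955092190577
-23.782390177219597
```

Each new call adopts the tilt that the spring causes, which cancelled my nudges. The tips have moved 23.8 mm, so I need a larger nudge.

Request:
drive_tool --pt "0 0.03 0" --pt "0 0.06 0" --pt "0 0.08 0" --pt "0 0.08 0" --pt "0 0.08 0" --pt "0 0.08 0" --pt "0 0.08 0" --pt "0 0.08 0" --turn '[0,0,0,0,0,0,0,0]' --jaw '[5,5,5,5,5,5,5,5]'

```text
clock: 13.53
position: [487.3, -147.5, 235.4]
ee_rot: [-1.968, 1.556, 0.701]
wrist_force: [3.2, 6.4, -0.5]
gripper_width: 0.131
```

```bash
cat > chk.py <<'E'
from h import *
s,R=tool(); yd=np.array([.4555,.8902])
tip=(s["position"]+167*R[:,0]); print("travel",(tip[:2]-[500.76,-123.62])@yd, s["wrist_force"],s["gripper_width"])
w=get_image("wrist"); cv2.imwrite("pics/w10.png",w[:,:,::-1]); g=cv2.cvtColor(w,cv2.COLOR_RGB2GRAY).astype(float)
for r in (172,202):
    d=np.clip(110-g[r,240:270],0,None); print(r,240+(d*np.arange(30)).sum()/d.sum())
for r in (214,220): x=np.where(g[r,220:285]>150)[0]; print(r,220+x.min(),220+x.max())
E
python3 chk.py
```

```text
travel -25.090162383269405 [ 3.24677168  6.40462364 -0.46358664] 0.13117391458850444
172 249.40350877192984
202 249.81919642857142
214 233 265
220 233 265
```

The travel is now 25.1 mm, and the mark at 249.8 lines up with the tab foot's centre at 249.3. Time to hand in.

```bash
python3 -c "
from plant import *
s=get_state();print(s['clock'],s['gripper_width'],s['wrist_force']);print(hand_in())"
```

```text
13.5833 0.13398809705220366 [4.27287583 7.08757576 1.63534867]
the job is handed in; nothing more can be done
None
```

I set the smaller steel cell upright in the ring while the shutter was shut. I then gripped the tab, slid it to half travel, and handed in still holding it at about 13.6 s of the 51 s.

- **Cell:** the wrist picture after release showed it concentric in the ring. It was still seated when I last saw the ring, partly in view, just before the final tab nudge. I took no separate picture of the whole bench at the end, but no move came near the other things.
- **Tab:** fingertip travel was 25.1 mm, and the long mark was within about 0.3 mm of the tab foot's centre. The pull was about 8 N with the grip steady, as expected at half travel.
- **Disagreement, corrected:** after the first slide and two small nudges, the arm's own position suggested 24–25 mm. The picture and the tilt-corrected fingertips showed about 23.8 mm, because the tool tilts slightly under the spring. One larger nudge brought both into agreement. The opening never went noticeably past half.

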